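# Load the grinder, fit its bayonet lid and hold it at pulse

## Robot

A 6-joint arm with a two-finger parallel gripper is mounted at the origin on the work surface. World frame = base frame: x ahead of the robot, y to its left, z up, the work surface at z = 0. Lengths are in m, angles in rad, forces in N, time in s.
With the tool pointing down it reaches from about 0.35 to 0.775 m from the base axis. Payload 7.3 kg.
Tool frame: the origin (TCP) lies midway between the tips of the shut fingers; the grasp point (between the pads) lies 19 mm behind it; z points along the fingers, y is the line along which they close (so a half turn about z gives the same grasp; the last joint's range is limited). The gripper opens to 92 mm and grips with 3 to 60 N. Pads are 19 mm wide; open, the fingers measure 130 mm over their backs; the gripper's body (75 mm by 190 mm) begins 47 mm behind the grasp point.
Start: joints at [-1.333, 0.342, 1.524, -0, 1.275, -0.146], TCP at [0.197, -0.487, 0.201] pointing down, gripper open.
Joint ranges: [-2.53, 2.53], [-0.77, 2.02], [0.04, 2.7], [-1, 4.14], [0.28, 2.66], [-3.11, 3.11]. Speed limits (rad/s): [2.57, 2.57, 3.14, 3.14, 3.14, 3.14].

## Interface

Orientations are given as [roll, pitch, yaw] about the fixed x, y, z axes, in that order (R = Rz(yaw) Ry(pitch) Rx(roll)).
In Python, from cell import robot, read_camera, camera_params, nets gives the robot as it stands. The module is installed in compiled form; this text tells all that it offers.
- The arm moves only by the tool step_arm, never from a script. Its argument "steps" is a list of rows, each an object of numbers: "x", "y", "z": the shift along the tool's x, y, z as a fraction of full scale; "rx", "ry", "rz": the turn, a rotation vector about the tool's x, y, z as a fraction of full scale; "claw": the opening, from -1 (shut) to 1 (fully open). In form: [{"x": .., "y": .., "z": .., "rx": .., "ry": .., "rz": .., "claw": ..}, ...]. A call has 1 to 12 rows; each row is the pose to reach, as a shift and turn from the pose commanded when the call began, along the tool's axes at that moment; what a row does not reach only later rows make up. Full scale, the value 1, is 750 mm for a shift and pi/4 rad for a turn. A row lasts 1/12 s, in which the tool goes at most 41.7 mm and 7.16 degrees, less where a joint would pass 70% of its speed; a pose out of reach is approached as far as the arm can. A call with a number of a shift or a turn outside -1 to 1 is refused whole. A call with a gripper value outside its range is refused whole. The fingers move at their own pace and stop on an object; "squeeze" is the grip in N (left out, the last holds). Time passes only in rows, so rows that repeat a pose let the fingers close. It gives the time, the measured TCP pose, the force, the opening and the grip force at its end, in the units of the state.
- robot.observe(): the state, without advancing time (a new reading comes with each control period).
- read_camera(name): name is "side" or "top" or "wrist"; returns (picture, depth): 384x512x3 uint8, blue, green, red; 384x512 float32, m along the optical axis (not along the pixel's ray), 0 where there is no reading.
- camera_params(name): a dict with "fx", "fy", "cx", "cy" (pixels), "R" (3x3) and "t" (3): a world point X has camera coordinates R X + t; the wrist camera has in their place "hand_eye" (4x4, takes a point from camera to tool coordinates, whose origin is the TCP and whose axes are the flange's). Camera axes: x right, y down, z forward; pixel columns grow to the right and rows downward; lengths in m; the calibration is good to about 2 mm. A picture is of the moment at which its call begins: read the wrist's pose just before it. camera_params takes no time and is no camera call.
- robot.hand_in(): hands the job in; it is judged then, once.
Trained networks look in the newest picture that a camera, given by its name, has taken for a name from the list of things; names that differ only in an ending like _2 or _b are one class to them, and where a whole thing is asked for, a point or a joint stands for the part that bears it (a point fixed in the world has none). Each returns a list of dicts, best first, with "conf" (0 to 1); they miss things now and then, are a little off and sometimes report something else, mostly with a low value. They report only what shows in the picture. A call takes as long as a camera call. They do not tell look-alikes from the thing itself.
- nets.masks_of(camera, query): "region" (384x512 bool, what is visible of it) and "box" ([left, top, right, bottom] in pixels, round what is visible of it).
- nets.landmark_of(camera, query): "pixel" ([row, column] in pixels: a listed point, or the origin of a listed thing).
The state is a dict: "time": time; "qpos": joint angles; "qvel": joint speeds; "joint_efforts": joint torques, N m; "tool_pos": TCP position; "tool_rot": TCP orientation; "contact_force": force on the tool from outside, world axes, zero at the start; "torque": the same for the moment, N m; "opening": finger opening in m; "grip_force": force on a finger pad.
Only numpy, scipy, OpenCV 4.12 (cv2) and the standard library are available. Lean on these libraries where they do the work, as an engineer would, in place of code of your own. Each camera call takes 0.05 s, during which the arm holds its last target. There are 200 camera calls.

## Task

Grind the lump of rock sugar: drop it into the bowl of the electric grinder, then set the twist-on lid on with its two lugs down through the notches, and turn the lid clockwise to the pulse mark, half-way round to the lock. The pulse position springs back if let go, so finish while still gripping the lid and holding it there; do not turn it on to the lock click, and leave the other kitchen things where they are.

Things in the scene. Friction and masses are not known exactly. Their poses are not given: they have to be found in the camera images.
- grinder: Electric grinder fixed to the worktop: black round motor base 104 mm in diameter, 125 mm high, steel trim band, an open steel bowl sunk in its top under a bayonet collar. Origin: centre of its underside, z up. On the rim, twice, half a turn apart: a white ring at each notch (lid goes in), a white bar 0.65 rad clockwise of it (pulse), a white square 1.30 rad clockwise (locked on).
- grinder_notch (a point): Top of the rim at the notch on the grinder's +x side (41 mm from its axis, 125 mm up); an equal one faces it on -x. The collar is 76 mm in inner diameter; its ledge, 7 mm thick (118 to 125 mm up), is cut through by the two notches, 15 mm wide (flaring to 20), out to 45 mm from the axis. Below it a 9 mm high gallery lets the lid's lugs run clockwise from above; a stop blocks the other way.
- grinder_seat (a point): Point on the grinder's axis 109 mm above its underside: the gallery floor, where the underside of the fully seated lid rests (the lid's own origin then coincides with this point, within the play of 2 mm). Axes as the grinder's: to drop in, the lid's x axis lies along this x axis, either way round.
- grinder_bowl (a point): Centre of the floor of the grinder's bowl, 58 mm above the grinder's underside; the bowl is round, 64 mm in inner diameter and 51 mm deep up to the gallery floor, with a 50 mm two-winged blade 8 mm above its floor.
- grinder_switch (a joint): Spring-return switch ring in the grinder, rad, clockwise from above positive, 0 at rest. The lugs push it: it reads the lid's turn from drop-in less about 0.08. Pulse is 0.40 to 0.76 (0.57 at the mark). From about 0.85 a sprung catch adds resistance; at about 1.15 it clicks behind a lug and locks. The spring pushes back with 0.09 N m at 0, 0.18 at 0.6, 0.27 at 1.2.
- lid: Grey plastic bayonet lid, about 140 g, upright on the worktop. Origin: centre of its underside, z up. Spigot 73 mm in diameter with two round lugs at its foot on +x and -x (pins 7 mm thick, round-ended, out to 42.5 mm from the axis); flange 92 mm across, top face 24.5 mm up; on it a grip bar along x, 64 mm long, 20 mm thick (y), top 59.5 mm above the origin. Half a turn gives the same lid.
- rock_sugar: Lump of pale amber rock sugar, about 28 g, 34 mm long (x), 24 mm wide (y), 22 mm high with two small crystals growing from its top, lying on the saucer. Origin: centre of its underside.
- saucer: White china saucer, 132 mm across, 14 mm high, loose, with the lump on its flat middle, 5 mm above the worktop. Origin: centre of its underside.
- spoon: Bystander: steel spoon 150 mm long lying between the robot and the grinder. Origin on its underside.
- spice_jar: Bystander: glass jar with steel cap, 52 mm across, 85 mm high. Origin: centre of underside.
- sauce_bottle: Bystander: brown glass bottle, 62 mm across, 190 mm high. Origin: centre of underside.
- mug: Bystander: white mug, 80 mm across, 88 mm high, with handle. Origin: centre of underside.
- rice_bowl: Bystander: white rice bowl, 114 mm across, 55 mm high. Origin: centre of underside.
- pan_lid: Bystander: round steel pan lid with a knob, 124 mm across, 38 mm high, no lugs: not the grinder's lid. Origin: centre of underside.
- spatula: Bystander: kitchen spatula with wooden handle, 280 mm long, lying. Origin on its underside.
Mind the look-alikes: they are no part of the job. What is shaped like the lid but blue is not meant. What is shaped like the rock_sugar but turquoise is not meant.

How it is judged:
By the outcome, as a careful person would: the job done as asked, in the order asked, and still so for the second after the job is handed in, while the arm keeps its last pose, push and grip.
It also fails if it takes over 58 s, if anything falls off the work surface, if the arm or the gripper's body presses on something with over 40 N, if the wrist force passes 120 N, or if a joint passes its speed limit or range.

## Working session

There is one attempt and no reset: what is moved stays moved. The work goes in short steps, Python scripts to look and compute and a tool call to move; the robot and the scene stay as the last step left them, time stands still between calls to the robot, and variables do not carry over. Pictures are saved under pics/ and viewed, at most 10 in all, crops included, and the job is handed in when it is done.

Besides the shell and the picture viewer there is one more tool, called after "Request:" as name(argument=value, ...) on one line, values as JSON. step_arm: Moves the arm, as the interface text tells. Its arguments: {"type":"object","properties":{"steps":{"type":"array","items":{"type":"object","properties":{"x":{"type":"number","minimum":-1,"maximum":1},"y":{"type":"number","minimum":-1,"maximum":1},"z":{"type":"number","minimum":-1,"maximum":1},"rx":{"type":"number","minimum":-1,"maximum":1},"ry":{"type":"number","minimum":-1,"maximum":1},"rz":{"type":"number","minimum":-1,"maximum":1},"claw":{"type":"number"}}}},"squeeze":{"type":"number"}},"required":["steps"]}

```bash
mkdir -p pics; cat > h.py <<'E'
import numpy as np, cv2
from scipy.spatial.transform import Rotation as Ro
from cell import robot, read_camera, camera_params, nets
def pose(s=None):
    s=s or robot.observe(); T=np.eye(4); T[:3,:3]=Ro.from_euler('xyz',s['tool_rot']).as_matrix(); T[:3,3]=s['tool_pos']; return T
def ext(name):
    p=camera_params(name); K=np.array([[p['fx'],0,p['cx']],[0,p['fy'],p['cy']],[0,0,1.]])
    if name=='wrist': E=pose()@np.array(p['hand_eye'])
    else:
        E=np.eye(4); R=np.array(p['R']); E[:3,:3]=R.T; E[:3,3]=-R.T@np.array(p['t'])
    return K,E   # E camera->world
def cloud(name):
    K,E=ext(name); im,d=read_camera(name); v,u=np.mgrid[:384,:512]
    P=np.stack([(u-K[0,2])/K[0,0]*d,(v-K[1,2])/K[1,1]*d,d],-1)
    W=P@E[:3,:3].T+E[:3,3]; W[d==0]=np.nan
    return im,W
E
cat > a.py <<'E'
from h import *
s=robot.observe(); print(s['time'],s['tool_pos'],s['tool_rot'],s['opening'])
ims=[]
for c in ('top','side'):
    im,W=cloud(c); np.save(c+'.npy',W); ims.append(im.copy())
    print(c,ext(c)[1][:3,3].round(2))
    for q in ('grinder','lid','rock_sugar','saucer','spoon','spice_jar','sauce_bottle','mug','rice_bowl','pan_lid','spatula'):
        for m in nets.masks_of(c,q)[:3]:
            if m['conf']<.3: continue
            r=m['region']; w=W[r]; w=w[~np.isnan(w[:,0])]
            print(c,q,round(m['conf'],2),np.round(m['box']).astype(int),'med',np.median(w,0).round(3),'lo',np.percentile(w,2,0).round(3),'hi',np.percentile(w,98,0).round(3),'bgr',im[r].mean(0).round())
    for q in ('grinder_notch','grinder_seat','lid','rock_sugar'):
        print(c,q,[(round(l['conf'],2),np.round(l['pixel'],1)) for l in nets.landmark_of(c,q)[:3]])
    cv2.imwrite(f'pics/{c}0.png',cv2.resize(im,(800,600)))
E
python3 a.py
```

```text
0.0 [ 0.19649544 -0.48636887  0.20053821] [-3.14007011e+00 -2.17732214e-04  3.83799818e-01] 0.0917243416655261
top [ 0.3  -0.02  1.24]
top grinder 0.93 [251 154 280 196] med [ 0.588 -0.052  0.106] lo [ 0.535 -0.099 -0.001] hi [ 0.658 -0.005  0.127] bgr [71. 72. 71.]
top lid 0.95 [316 207 344 232] med [ 0.46  -0.255  0.024] lo [ 0.42  -0.297  0.001] hi [ 0.505 -0.216  0.061] bgr [79. 80. 81.]
top lid 0.58 [362 207 394 236] med [ 0.453 -0.407  0.024] lo [ 0.417 -0.45   0.018] hi [ 0.496 -0.369  0.061] bgr [101.  55.  31.]
top rock_sugar 0.64 [160 192 175 204] med [0.531 0.249 0.025] lo [0.516 0.232 0.006] hi [0.548 0.269 0.031] bgr [ 88. 111. 112.]
top rock_sugar 0.53 [206 207 214 222] med [0.485 0.116 0.021] lo [0.469 0.101 0.001] hi [0.503 0.132 0.026] bgr [100. 106.  46.]
top rock_sugar 0.48 [161 234 174 244] med [0.403 0.247 0.021] lo [0.39  0.23  0.012] hi [0.416 0.266 0.026] bgr [100. 106.  42.]
top saucer 0.59 [144 177 185 221] med [0.539 0.265 0.009] lo [0.479 0.201 0.   ] hi [0.597 0.319 0.017] bgr [135. 129. 125.]
top saucer 0.42 [374 153 408 185] med [ 0.634 -0.469  0.022] l
[... 3665 characters left out ...]
bgr [166. 175. 177.]
side spatula 0.68 [224 166 259 218] med [ 0.578 -0.02   0.091] lo [ 0.534 -0.097  0.004] hi [ 0.629 -0.001  0.126] bgr [44. 44. 44.]
side spatula 0.64 [216 357 352 382] med [0.399 0.428 0.004] lo [ 0.209  0.395 -0.   ] hi [0.473 0.469 0.021] bgr [133. 151. 163.]
side spatula 0.56 [200 160 231 179] med [ 0.74  -0.214  0.011] lo [ 0.696 -0.273  0.001] hi [ 0.797 -0.17   0.036] bgr [166. 174. 176.]
side grinder_notch [(0.7, array([173.6, 229.5]))]
side grinder_seat [(0.8, array([180.3, 239.2])), (0.56, array([169.5, 229.7]))]
side lid [(0.59, array([155.4, 301.1])), (0.58, array([174.2, 290.7]))]
side rock_sugar [(0.72, array([286.8, 219.8])), (0.46, array([253.3, 254.1]))]
```

```bash
cat >> h.py <<'E'
def go(x,y,z,yaw,base=None):
    "print move row (tool axes, fractions) to a tool-down pose"
    T=pose() if base is None else base
    R=Ro.from_euler('xyz',[np.pi,0,yaw]).as_matrix()
    d=T[:3,:3].T@(np.array([x,y,z])-T[:3,3])/.75
    r=Ro.from_matrix(T[:3,:3].T@R).as_rotvec()/(np.pi/4)
    n=max(np.linalg.norm(d)*750/41.7,np.linalg.norm(r)*45/7.16)
    print('row',d.round(4),'rot',r.round(4),'min rows',n.round(1))
E
python3 -c "
from h import *
p=camera_params('wrist');print(p['fx'],np.array(p['hand_eye']).round(3));print(camera_params('top')['fx'])
go(.50,-.22,.33,.384)
"
```

```text
341.97672561149346 [[ 0.    -0.955 -0.296  0.082]
 [ 1.     0.     0.     0.   ]
 [-0.    -0.296  0.955 -0.183]
 [ 0.     0.     0.     1.   ]]
389.1110985045972
row [ 0.5083 -0.1784 -0.1717] rot [ 0.0002  0.     -0.0002] min rows 10.2
```

View pics/top0.png

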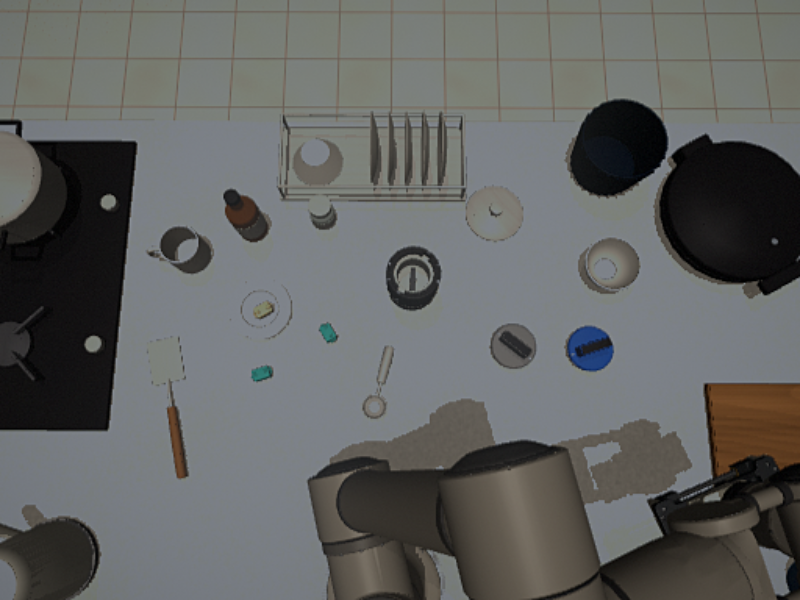

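```bash
python3 -c "
from h import *
go(.475,-.25,.28,.384)
"
```

```text
row [ 0.4624 -0.1538 -0.105 ] rot [ 0.0002  0.     -0.0002] min rows 9.0
```

Request:
step_arm(steps=[{"x": 0.46, "y": -0.154, "z": -0.105, "claw": 1}, {"x": 0.46, "y": -0.154, "z": -0.105, "claw": 1}, {"x": 0.46, "y": -0.154, "z": -0.105, "claw": 1}, {"x": 0.46, "y": -0.154, "z": -0.105, "claw": 1}, {"x": 0.46, "y": -0.154, "z": -0.105, "claw": 1}, {"x": 0.46, "y": -0.154, "z": -0.105, "claw": 1}, {"x": 0.46, "y": -0.154, "z": -0.105, "claw": 1}, {"x": 0.46, "y": -0.154, "z": -0.105, "claw": 1}, {"x": 0.46, "y": -0.154, "z": -0.105, "claw": 1}, {"x": 0.46, "y": -0.154, "z": -0.105, "claw": 1}, {"x": 0.46, "y": -0.154, "z": -0.105, "claw": 1}])

```text
$.steps[0]: bad value
```

```bash
cat > lid.py <<'E'
from h import *
im,W=cloud('wrist'); cv2.imwrite('pics/lidw.png',im); np.save('lidW.npy',W)
for m in nets.masks_of('wrist','lid')[:3]:
    r=m['region']; print(m['conf'],m['box'],im[r].mean(0).round())
    w=W[r]; w=w[~np.isnan(w[:,0])]
    for lo,hi in ((.018,.032),(.05,.07)):
        k=w[(w[:,2]>lo)&(w[:,2]<hi)]
        if len(k)<20: continue
        (c,s,a)=cv2.minAreaRect(k[:,:2].astype(np.float32)*1000)
        print(lo,len(k),'z',np.median(k[:,2]).round(4),'rect',np.round(c,1),np.round(s,1),round(a,1),'circ',cv2.minEnclosingCircle(k[:,:2].astype(np.float32)*1000))
print(nets.landmark_of('wrist','lid')[:2])
go(.590,-.055,.30,.384)
E
python3 lid.py
```

```text
[]
row [ 0.7019 -0.3375 -0.1317] rot [ 0.0002  0.     -0.0003] min rows 14.2
```

Request:
step_arm(steps=[{"x": 0.06, "y": -0.02, "z": -0.02, "rx": 0, "ry": 0, "rz": 0, "claw": 1}], squeeze=20)

```text
time: 1.83
tool_pos: [0.2233, -0.4632, 0.2116]
tool_rot: [-3.139, 0.002, 0.378]
contact_force: [0.3, -0.2, -0.7]
opening: 0.0915
grip_force: 0.0
```

Request:
step_arm(steps=[{"x": 0.4, "y": -0.134, "z": -0.085, "rx": 0, "ry": 0, "rz": 0, "claw": 1}, {"x": 0.4, "y": -0.134, "z": -0.085, "rx": 0, "ry": 0, "rz": 0, "claw": 1}, {"x": 0.4, "y": -0.134, "z": -0.085, "rx": 0, "ry": 0, "rz": 0, "claw": 1}, {"x": 0.4, "y": -0.134, "z": -0.085, "rx": 0, "ry": 0, "rz": 0, "claw": 1}, {"x": 0.4, "y": -0.134, "z": -0.085, "rx": 0, "ry": 0, "rz": 0, "claw": 1}, {"x": 0.4, "y": -0.134, "z": -0.085, "rx": 0, "ry": 0, "rz": 0, "claw": 1}, {"x": 0.4, "y": -0.134, "z": -0.085, "rx": 0, "ry": 0, "rz": 0, "claw": 1}, {"x": 0.4, "y": -0.134, "z": -0.085, "rx": 0, "ry": 0, "rz": 0, "claw": 1}, {"x": 0.4, "y": -0.134, "z": -0.085, "rx": 0, "ry": 0, "rz": 0, "claw": 1}, {"x": 0.4, "y": -0.134, "z": -0.085, "rx": 0, "ry": 0, "rz": 0, "claw": 1}])

```text
time: 2.67
tool_pos: [0.4684, -0.2544, 0.2776]
tool_rot: [3.141, -0.0, 0.387]
contact_force: [-0.0, -0.1, -1.3]
opening: 0.0919
grip_force: 0.0
```

```bash
python3 lid.py
```

```text
0.95 [225.1, 119.9, 297.4, 190.6] [72. 76. 78.]
0.018 2831 z 0.0241 rect [ 462.1 -256.3] [90.8 90.5] 68.7 circ ((462.05999755859375, -256.6701354980469), 45.8501091003418)
0.05 881 z 0.0594 rect [ 462.1 -256.7] [64.3 20.2] 51.4 circ ((462.20556640625, -256.90283203125), 32.786685943603516)
0.73 [334.4, 169.0, 399.3, 233.1] [120.  67.  32.]
0.018 2298 z 0.0242 rect [ 458.8 -410.5] [89.7 88.7] 28.9 circ ((458.3146667480469, -410.94207763671875), 46.33054733276367)
0.05 837 z 0.0594 rect [ 458.4 -410.1] [20.5 63.5] 17.3 circ ((458.61865234375, -409.70733642578125), 32.01875305175781)
[{'pixel': [152.3, 258.3], 'conf': 0.76}, {'pixel': [196.8, 365.2], 'conf': 0.7}]
row [ 0.2528 -0.1873 -0.0306] rot [-0.0005  0.001  -0.0016] min rows 5.7
```

Request:
step_arm(steps=[{"x": 0.253, "y": -0.187, "z": -0.03, "rx": 0, "ry": 0, "rz": 0, "claw": 1}, {"x": 0.253, "y": -0.187, "z": -0.03, "rx": 0, "ry": 0, "rz": 0, "claw": 1}, {"x": 0.253, "y": -0.187, "z": -0.03, "rx": 0, "ry": 0, "rz": 0, "claw": 1}, {"x": 0.253, "y": -0.187, "z": -0.03, "rx": 0, "ry": 0, "rz": 0, "claw": 1}, {"x": 0.253, "y": -0.187, "z": -0.03, "rx": 0, "ry": 0, "rz": 0, "claw": 1}, {"x": 0.253, "y": -0.187, "z": -0.03, "rx": 0, "ry": 0, "rz": 0, "claw": 1}, {"x": 0.253, "y": -0.187, "z": -0.03, "rx": 0, "ry": 0, "rz": 0, "claw": 1}])

```text
time: 3.4
tool_pos: [0.5924, -0.0511, 0.2998]
tool_rot: [-3.14, -0.001, 0.387]
contact_force: [-1.3, -1.0, 0.3]
opening: 0.0919
grip_force: 0.0
```

```bash
cat > gr.py <<'E'
import sys
from h import *
tag=sys.argv[1]
print(robot.observe()['time'])
K,E=ext('wrist'); im,W=cloud('wrist'); np.savez('gr%s.npz'%tag,im=im,W=W,E=E,K=K)
m=nets.masks_of('wrist','grinder')[0]; r=m['region']; print(m['conf'],m['box'])
k=W[r&(W[...,2]>.12)&(W[...,2]<.13)]
(c,R)=cv2.minEnclosingCircle(k[:,:2].astype(np.float32)); print('z',np.median(k[:,2]),'c',c,R)
for l in nets.landmark_of('wrist','grinder_notch')[:3]:
    v,u=l['pixel']; d=E[:3,:3]@np.array([(u-K[0,2])/K[0,0],(v-K[1,2])/K[1,1],1]); P=E[:3,3]+d*(.125-E[2,3])/d[2]
    print(l,P.round(4),np.hypot(P[0]-c[0],P[1]-c[1]),np.degrees(np.arctan2(P[1]-c[1],P[0]-c[0])))
# rectify the plane z=.125 at 5 px/mm, world axes (x right, y up)
S=5;N=600
H=np.array([[1/(S*1000),0,c[0]-N/2/S/1000],[0,-1/(S*1000),c[1]+N/2/S/1000],[0,0,.125],[0,0,1]])@np.array([[1,0,0],[0,1,0],[0,0,1]])
H[2]=[0,0,.125]; H[3]=[0,0,1]
G=K@np.linalg.inv(E)[:3]@H
o=cv2.warpPerspective(im,np.linalg.inv(G),(N,N)); cv2.imwrite(f'pics/rect{tag}.png',cv2.convertScaleAbs(o,alpha=1.8))
E
python3 gr.py 0
```

```text
3.4
0.89 [218.9, 114.1, 310.1, 216.0]
z 0.12461592600427684 c (0.5878238677978516, -0.05308818072080612) 0.05186000093817711
{'pixel': [148.2, 293.7], 'conf': 0.88} [ 0.6228 -0.0755  0.125 ] 0.041530952460416486 -32.70901639920866
```

View pics/rect0.png

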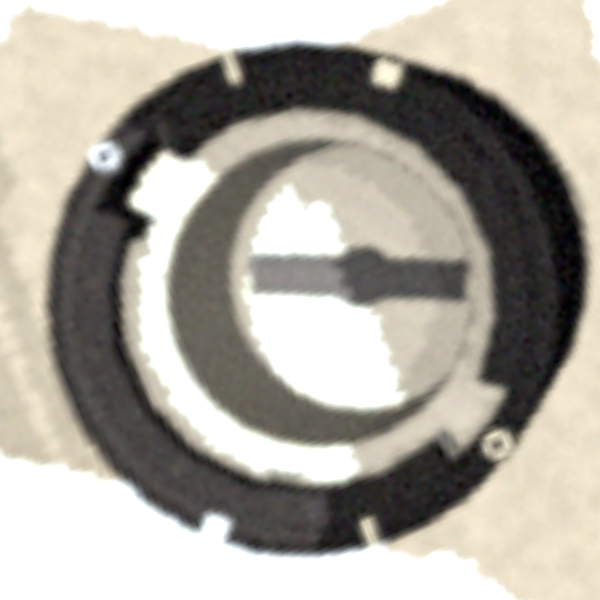

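```bash
python3 -c "
from h import *
print(robot.observe()['qpos']); go(.545,.25,.27,.384)
"
```

```text
[-2.23029597e-01  4.23585702e-01  1.13325252e+00 -7.45507324e-04
  1.58573477e+00  9.65180350e-01]
row [ 0.0963 -0.4007  0.0393] rot [ 0.0001  0.0016 -0.0018] min rows 7.4
```

Request:
step_arm(steps=[{"x": 0.096, "y": -0.4, "z": 0.04, "rx": 0, "ry": 0, "rz": 0, "claw": 1}, {"x": 0.096, "y": -0.4, "z": 0.04, "rx": 0, "ry": 0, "rz": 0, "claw": 1}, {"x": 0.096, "y": -0.4, "z": 0.04, "rx": 0, "ry": 0, "rz": 0, "claw": 1}, {"x": 0.096, "y": -0.4, "z": 0.04, "rx": 0, "ry": 0, "rz": 0, "claw": 1}, {"x": 0.096, "y": -0.4, "z": 0.04, "rx": 0, "ry": 0, "rz": 0, "claw": 1}, {"x": 0.096, "y": -0.4, "z": 0.04, "rx": 0, "ry": 0, "rz": 0, "claw": 1}, {"x": 0.096, "y": -0.4, "z": 0.04, "rx": 0, "ry": 0, "rz": 0, "claw": 1}, {"x": 0.096, "y": -0.4, "z": 0.04, "rx": 0, "ry": 0, "rz": 0, "claw": 1}, {"x": 0.096, "y": -0.4, "z": 0.04, "rx": 0, "ry": 0, "rz": 0, "claw": 1}])

```text
time: 4.3
tool_pos: [0.5441, 0.2524, 0.2693]
tool_rot: [-3.141, 0.001, 0.386]
contact_force: [-0.3, -0.4, 0.1]
opening: 0.092
grip_force: 0.0
```

```bash
cat > su.py <<'E'
from h import *
print(robot.observe()['time'])
im,W=cloud('wrist')
for m in nets.masks_of('wrist','rock_sugar')[:4]:
    r=m['region']; print(round(m['conf'],2),m['box'],im[r].mean(0).round())
    w=W[r]; k=w[w[:,2]>.014]
    if len(k)<20: continue
    c,s,a=cv2.minAreaRect(k[:,:2].astype(np.float32)*1000)
    print('z',np.median(k[:,2]).round(4),k[:,2].max(),'rect',np.round(c,1),np.round(s,1),round(a,1))
for m in nets.masks_of('wrist','saucer')[:1]:
    w=W[m['region']]; print('saucer',m['box'],np.nanpercentile(w,[1,50,99],axis=0).round(3))
cv2.imwrite('pics/su.png',cv2.resize(im[60:300,130:400],None,fx=2.2,fy=2.2))
E
python3 su.py
```

```text
4.3
0.69 [242.9, 151.0, 275.6, 173.4] [ 80. 113. 125.]
z 0.0263 0.03007163212599151 rect [533.9 251. ] [24.  43.4] 30.9
0.69 [210.2, 230.7, 241.7, 251.6] [ 96. 105.  23.]
z 0.0214 0.025041964854660148 rect [405.7 248.3] [24.3 41.8] 19.2
0.59 [328.3, 208.9, 346.5, 239.3] [ 98. 107.  26.]
z 0.0214 0.025242085832950567 rect [488.9 117.9] [41.8 24.2] 31.9
saucer [243.8, 151.5, 273.4, 172.4] [[0.519 0.234 0.012]
 [0.535 0.252 0.026]
 [0.55  0.27  0.029]]
```

View pics/su.png

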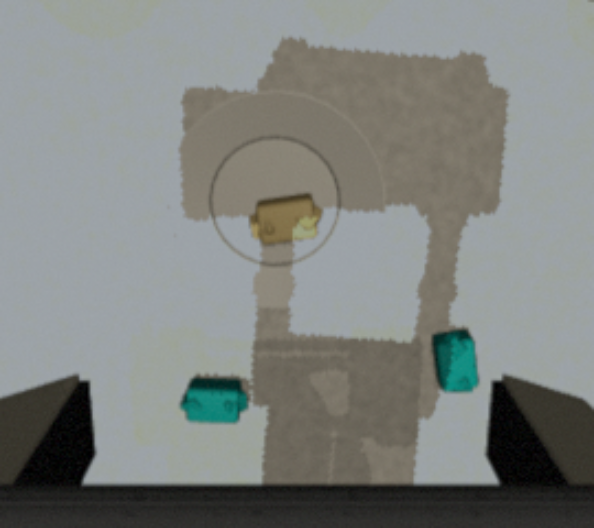

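Request:
step_arm(steps=[{"x": 0, "y": 0, "z": 0.1, "rx": 0, "ry": 0, "rz": -1, "claw": -0.13}, {"x": 0, "y": 0, "z": 0.1, "rx": 0, "ry": 0, "rz": -1, "claw": -0.13}, {"x": 0, "y": 0, "z": 0.1, "rx": 0, "ry": 0, "rz": -1, "claw": -0.13}, {"x": 0, "y": 0, "z": 0.1, "rx": 0, "ry": 0, "rz": -1, "claw": -0.13}, {"x": 0, "y": 0, "z": 0.1, "rx": 0, "ry": 0, "rz": -1, "claw": -0.13}, {"x": 0, "y": 0, "z": 0.1, "rx": 0, "ry": 0, "rz": -1, "claw": -0.13}, {"x": 0, "y": 0, "z": 0.1, "rx": 0, "ry": 0, "rz": -1, "claw": -0.13}])

```text
time: 5.03
tool_pos: [0.5461, 0.2479, 0.1953]
tool_rot: [3.141, 0.0, 1.172]
contact_force: [-0.6, -0.8, 0.4]
opening: 0.0497
grip_force: 0.0
```

Request:
step_arm(steps=[{"x": 0, "y": 0, "z": 0.08, "rx": 0, "ry": 0, "rz": -1, "claw": -0.13}, {"x": 0, "y": 0, "z": 0.08, "rx": 0, "ry": 0, "rz": -1, "claw": -0.13}, {"x": 0, "y": 0, "z": 0.08, "rx": 0, "ry": 0, "rz": -1, "claw": -0.13}, {"x": 0, "y": 0, "z": 0.08, "rx": 0, "ry": 0, "rz": -1, "claw": -0.13}, {"x": 0, "y": 0, "z": 0.08, "rx": 0, "ry": 0, "rz": -1, "claw": -0.13}, {"x": 0, "y": 0, "z": 0.08, "rx": 0, "ry": 0, "rz": -1, "claw": -0.13}, {"x": 0, "y": 0, "z": 0.08, "rx": 0, "ry": 0, "rz": -1, "claw": -0.13}])

```text
time: 5.62
tool_pos: [0.5462, 0.2479, 0.1353]
tool_rot: [3.141, 0.001, 1.958]
contact_force: [-0.2, 0.0, 0.2]
opening: 0.0396
grip_force: 0.0
```

```bash
python3 -c "
from h import *
go(.534,.251,.010,np.radians(120.9))"; sed -i 's/su.png/su2.png/' su.py; python3 su.py
```

```text
row [ 0.0101 -0.0135  0.1671] rot [ 0.0002  0.0009 -0.1942] min rows 3.0
5.6167
0.85 [233.1, 148.4, 263.9, 193.5] [ 76. 113. 129.]
z 0.0263 0.030512839827782967 rect [534.1 251.2] [23.7 41.4] 31.5
0.8 [95.4, 87.9, 131.8, 139.8] [116. 126.  26.]
z 0.0214 0.025278596718328716 rect [406.2 248.8] [24.4 42.6] 19.4
saucer [185.2, 87.3, 331.8, 226.5] [[0.478 0.199 0.003]
 [0.539 0.266 0.01 ]
 [0.6   0.322 0.015]]
```

Request:
step_arm(steps=[{"x": 0.01, "y": -0.0135, "z": 0.05, "rx": 0, "ry": 0, "rz": -0.2, "claw": -0.13}, {"x": 0.01, "y": -0.0135, "z": 0.1, "rx": 0, "ry": 0, "rz": -0.2, "claw": -0.13}, {"x": 0.01, "y": -0.0135, "z": 0.14, "rx": 0, "ry": 0, "rz": -0.2, "claw": -0.13}, {"x": 0.01, "y": -0.0135, "z": 0.158, "rx": 0, "ry": 0, "rz": -0.2, "claw": -0.13}, {"x": 0.01, "y": -0.0135, "z": 0.167, "rx": 0, "ry": 0, "rz": -0.2, "claw": -0.13}, {"x": 0.01, "y": -0.0135, "z": 0.167, "rx": 0, "ry": 0, "rz": -0.2, "claw": -0.13}, {"x": 0.01, "y": -0.0135, "z": 0.167, "rx": 0, "ry": 0, "rz": -0.2, "claw": -1}, {"x": 0.01, "y": -0.0135, "z": 0.167, "rx": 0, "ry": 0, "rz": -0.2, "claw": -1}, {"x": 0.01, "y": -0.0135, "z": 0.167, "rx": 0, "ry": 0, "rz": -0.2, "claw": -1}, {"x": 0.01, "y": -0.0135, "z": 0.167, "rx": 0, "ry": 0, "rz": -0.2, "claw": -1}, {"x": 0.01, "y": -0.0135, "z": 0.167, "rx": 0, "ry": 0, "rz": -0.2, "claw": -1}], squeeze=15)

```text
time: 6.68
tool_pos: [0.5335, 0.254, 0.0106]
tool_rot: [3.14, 0.0, 2.112]
contact_force: [0.1, 0.6, 0.4]
opening: 0.0113
grip_force: 0.0
```

```bash
python3 -c "
from h import *
T=pose(); print(robot.observe()['qpos'][5])
go(T[0,3],T[1,3],.22,np.radians(120.9))
T[2,3]=.22
T[:3,:3]=Ro.from_euler('xyz',[np.pi,0,np.radians(120.9)]).as_matrix()
go(.588,-.053,.22,np.radians(120.9),T)"
```

```text
-0.2260079353279442
row [-1.000e-04  4.000e-04 -2.792e-01] rot [0.0019 0.0005 0.0019] min rows 5.0
row [-0.3886 -0.1479 -0.    ] rot [0. 0. 0.] min rows 7.5
```

```bash
python3 - <<'E'
from h import *
im,W=cloud('wrist'); s,_=read_camera('side')
o=cv2.resize(im,(700,525)); cv2.imwrite('pics/miss.png',np.hstack([cv2.resize(im[:,80:430],(400,439)),cv2.resize(s[230:330,170:270],(390,439))]))
E
```

```text
(no output)
```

View pics/miss.png

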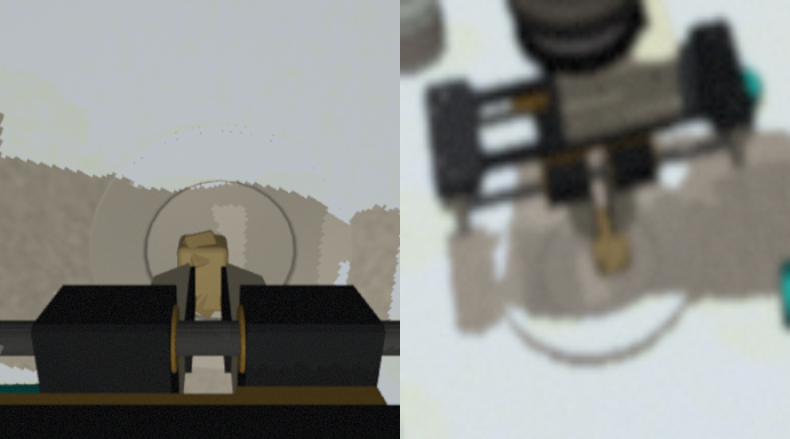

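Request:
step_arm(steps=[{"x": 0, "y": 0, "z": 0, "rx": 0, "ry": 0, "rz": 0, "claw": -0.13}, {"x": 0, "y": 0, "z": 0, "rx": 0, "ry": 0, "rz": 0, "claw": -0.13}, {"x": 0, "y": 0, "z": 0, "rx": 0, "ry": 0, "rz": 0, "claw": -0.13}, {"x": 0, "y": 0, "z": -0.05, "rx": 0, "ry": 0, "rz": 0, "claw": -0.13}, {"x": 0, "y": 0, "z": -0.1, "rx": 0, "ry": 0, "rz": 0, "claw": -0.13}, {"x": 0, "y": 0, "z": -0.14, "rx": 0, "ry": 0, "rz": 0, "claw": -0.13}])

```text
time: 7.28
tool_pos: [0.5333, 0.254, 0.1167]
tool_rot: [3.141, 0.0, 2.112]
contact_force: [0.6, 1.6, 0.4]
opening: 0.0376
grip_force: 0.0
```

```bash
sed -i 's/su2.png/su3.png/' su.py; python3 su.py
```

```text
7.2833
0.92 [244.6, 164.1, 271.1, 212.3] [ 75. 112. 129.]
z 0.0264 0.029962724044626465 rect [534.4 251. ] [23.7 42.1] 31.1
0.89 [102.6, 81.1, 142.8, 134.1] [111. 121.  23.]
z 0.0214 0.02519455808574883 rect [406.  249.3] [23.9 42. ] 19.1
saucer [192.5, 102.9, 347.2, 246.9] [[0.478 0.199 0.003]
 [0.538 0.266 0.01 ]
 [0.6   0.321 0.014]]
```

View pics/su3.png

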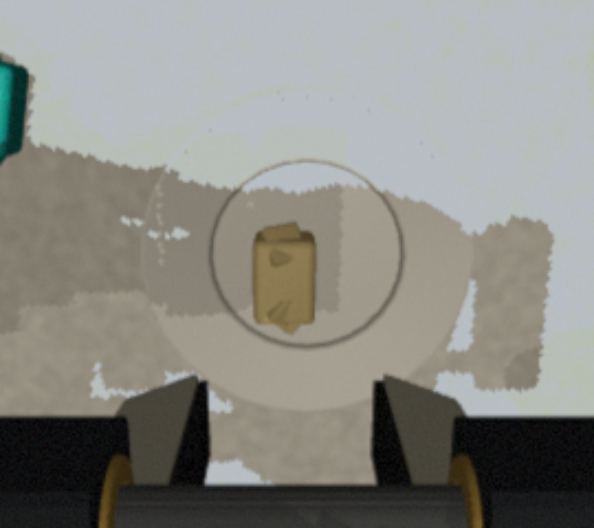

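Request:
step_arm(steps=[{"x": -0.004, "y": 0, "z": 0.05, "rx": 0, "ry": 0, "rz": 0, "claw": -0.13}, {"x": -0.004, "y": 0, "z": 0.1, "rx": 0, "ry": 0, "rz": 0, "claw": -0.13}, {"x": -0.004, "y": 0, "z": 0.13, "rx": 0, "ry": 0, "rz": 0, "claw": -0.13}, {"x": -0.004, "y": 0, "z": 0.142, "rx": 0, "ry": 0, "rz": 0, "claw": -0.13}, {"x": -0.004, "y": 0, "z": 0.142, "rx": 0, "ry": 0, "rz": 0, "claw": -0.13}, {"x": -0.004, "y": 0, "z": 0.142, "rx": 0, "ry": 0, "rz": 0, "claw": -0.13}, {"x": -0.004, "y": 0, "z": 0.142, "rx": 0, "ry": 0, "rz": 0, "claw": -0.6}, {"x": -0.004, "y": 0, "z": 0.142, "rx": 0, "ry": 0, "rz": 0, "claw": -0.6}, {"x": -0.004, "y": 0, "z": 0.142, "rx": 0, "ry": 0, "rz": 0, "claw": -0.6}, {"x": -0.004, "y": 0, "z": 0.142, "rx": 0, "ry": 0, "rz": 0, "claw": -0.6}, {"x": -0.004, "y": 0, "z": 0.142, "rx": 0, "ry": 0, "rz": 0, "claw": -0.6}], squeeze=20)

```text
time: 8.35
tool_pos: [0.5349, 0.2514, 0.009]
tool_rot: [3.14, 0.0, 2.112]
contact_force: [0.6, 0.2, 0.7]
opening: 0.0186
grip_force: 0.0
```

```bash
python3 - <<'E'
from h import *
s=robot.observe(); print({k:np.round(s[k],4) for k in ('time','tool_pos','tool_rot','opening','grip_force','contact_force')})
im,W=cloud('wrist'); np.savez('g2.npz',im=im,W=W)
T=pose(); L=(W-T[:3,3])@T[:3,:3]  # tool coords
b=im.astype(int); yel=(b[...,2]-b[...,0]>25)&(np.abs(L[...,1])<.03)&(np.abs(L[...,0])<.04)&(W[...,2]<.05)
print('yellow',yel.sum(),'y range',np.percentile(L[yel][:,1],[1,99]),'x',np.percentile(L[yel][:,0],[1,99]),'z world',np.percentile(W[yel][:,2],[1,50,99]))
dark=(b.sum(-1)<150)&(np.abs(L[...,0])<.012)&(np.abs(L[...,1])<.05)
d=L[dark]; print('fingers',len(d))
for lo in np.arange(-.06,.01,.01):
    k=d[(d[:,2]>lo)&(d[:,2]<lo+.01)]
    if len(k): print(round(lo,2),len(k),'neg',k[k[:,1]<0][:,1].max() if (k[:,1]<0).any() else None,'pos',k[k[:,1]>0][:,1].min() if (k[:,1]>0).any() else None)
E
```

```text
{'time': np.float64(8.35), 'tool_pos': array([0.5349, 0.2514, 0.009 ]), 'tool_rot': array([3.1404e+00, 4.0000e-04, 2.1117e+00]), 'opening': np.float64(0.0186), 'grip_force': np.float64(0.0), 'contact_force': array([0.5802, 0.2396, 0.7246])}
yellow 2763 y range [-0.01155384  0.01105366] x [-0.01870363  0.02096196] z world [0.00906495 0.02630927 0.0291143 ]
fingers 1139
-0.06 206 neg -0.007433227013452427 pos 0.011180760547265202
-0.05 197 neg -0.007460779574559858 pos 0.011163785676025436
-0.04 161 neg -0.0074608713235531955 pos 0.011164019241173741
-0.03 51 neg -0.007495880835355649 pos 0.011454304691374666
```

```bash
python3 - <<'E'
from h import *
f=np.load('g2.npz'); im,W=f['im'].astype(int),f['W']
T=pose(); L=(W-T[:3,3])@T[:3,:3]
for s in (-1,1):
  for y in (9,12,15,18,22,26):
    k=(np.abs(L[...,1]*s-y/1000)<.0015)&(np.abs(L[...,0])<.016)
    z=L[k]; o=np.argsort(z[:,0])[::-1]
    print(s*y,len(z),[tuple((q[[0,2]]*1000).round().astype(int)) for q in z[o][::max(1,len(z)//12)]])
v,u=np.where((np.abs(L[...,0])<.02)&(np.abs(L[...,1])<.03)); print(v.min(),v.max(),u.min(),u.max())
c=np.clip(im[150:340,170:350]*2,0,255).astype(np.uint8); cv2.imwrite('pics/g2.png',cv2.resize(c,None,fx=3.1,fy=3.1,interpolation=cv2.INTER_CUBIC))
E
```

```text
-9 1109 [(np.int64(16), np.int64(-17)), (np.int64(13), np.int64(-18)), (np.int64(10), np.int64(-60)), (np.int64(9), np.int64(-93)), (np.int64(9), np.int64(-47)), (np.int64(9), np.int64(-64)), (np.int64(8), np.int64(-58)), (np.int64(7), np.int64(-94)), (np.int64(4), np.int64(-57)), (np.int64(0), np.int64(-44)), (np.int64(-4), np.int64(-77)), (np.int64(-8), np.int64(-74)), (np.int64(-13), np.int64(-19))]
-12 418 [(np.int64(16), np.int64(-15)), (np.int64(15), np.int64(-17)), (np.int64(11), np.int64(-17)), (np.int64(10), np.int64(-65)), (np.int64(10), np.int64(-29)), (np.int64(10), np.int64(-53)), (np.int64(10), np.int64(-63)), (np.int64(10), np.int64(-62)), (np.int64(10), np.int64(-29)), (np.int64(10), np.int64(-33)), (np.int64(10), np.int64(-42)), (np.int64(10), np.int64(-31)), (np.int64(8), np.int64(-15))]
-15 310 [(np.int64(16), np.int64(5)), (np.int64(13), np.int64(3)), (np.int64(11), np.int64(-41)), (np.int64(10), np.int64(-41)), (np.int64(10), np.int64(-49)), (np.int64(10), np.int64(-45)), (np.int64(10), np.int64(-60)), (np.int64(10), np.int64(-43)), (np.int64(10), np.int64(-44)),
[... 2937 characters left out ...]
64(4)), (np.int64(10), np.int64(5)), (np.int64(10), np.int64(-37)), (np.int64(10), np.int64(-39)), (np.int64(10), np.int64(5)), (np.int64(9), np.int64(4)), (np.int64(6), np.int64(4)), (np.int64(4), np.int64(4)), (np.int64(1), np.int64(5)), (np.int64(-1), np.int64(4)), (np.int64(-4), np.int64(4))]
26 242 [(np.int64(16), np.int64(4)), (np.int64(14), np.int64(4)), (np.int64(11), np.int64(4)), (np.int64(10), np.int64(-37)), (np.int64(10), np.int64(-42)), (np.int64(10), np.int64(-43)), (np.int64(8), np.int64(4)), (np.int64(6), np.int64(3)), (np.int64(4), np.int64(4)), (np.int64(1), np.int64(4)), (np.int64(-1), np.int64(5)), (np.int64(-4), np.int64(5)), (np.int64(-7), np.int64(4))]
193 353 126 373
```

View pics/g2.png

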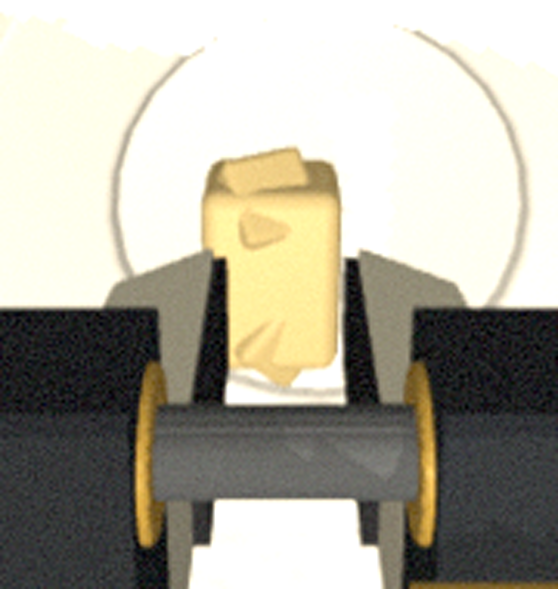

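Request:
step_arm(steps=[{"x": 0, "y": -0.0025, "z": -0.01, "rx": 0, "ry": 0, "rz": 0, "claw": -0.1}, {"x": 0, "y": -0.0025, "z": -0.01, "rx": 0, "ry": 0, "rz": 0, "claw": -0.1}, {"x": 0, "y": -0.0025, "z": -0.01, "rx": 0, "ry": 0, "rz": 0, "claw": -0.1}, {"x": 0, "y": -0.0025, "z": -0.01, "rx": 0, "ry": 0, "rz": 0, "claw": -0.1}, {"x": 0, "y": -0.0025, "z": 0.005, "rx": 0, "ry": 0, "rz": 0, "claw": -0.1}, {"x": 0, "y": -0.0025, "z": 0.014, "rx": 0, "ry": 0, "rz": 0, "claw": -0.1}, {"x": 0, "y": -0.0025, "z": 0.014, "rx": 0, "ry": 0, "rz": 0, "claw": -0.1}])

```text
time: 8.98
tool_pos: [0.5314, 0.2498, -0.0047]
tool_rot: [-3.138, -0.001, 2.112]
contact_force: [-0.5, -1.3, 0.1]
opening: 0.0416
grip_force: 0.0
```

Request:
step_arm(steps=[{"x": 0, "y": 0, "z": 0.006, "rx": 0, "ry": 0, "rz": 0, "claw": -0.1}, {"x": 0, "y": 0, "z": 0.012, "rx": 0, "ry": 0, "rz": 0, "claw": -0.1}, {"x": 0, "y": 0, "z": 0.012, "rx": 0, "ry": 0, "rz": 0, "claw": -0.1}])

```text
time: 9.23
tool_pos: [0.5324, 0.2501, -0.0124]
tool_rot: [-3.14, -0.0, 2.112]
contact_force: [-0.2, -0.5, -0.2]
opening: 0.0415
grip_force: 0.0
```

Request:
step_arm(steps=[{"x": 0, "y": 0, "z": 0, "rx": 0, "ry": 0, "rz": 0, "claw": -1}, {"x": 0, "y": 0, "z": 0, "rx": 0, "ry": 0, "rz": 0, "claw": -1}, {"x": 0, "y": 0, "z": 0, "rx": 0, "ry": 0, "rz": 0, "claw": -1}, {"x": 0, "y": 0, "z": 0, "rx": 0, "ry": 0, "rz": 0, "claw": -1}, {"x": 0, "y": 0, "z": 0, "rx": 0, "ry": 0, "rz": 0, "claw": -1}], squeeze=20)

```text
time: 9.65
tool_pos: [0.5332, 0.2503, -0.011]
tool_rot: [3.141, 0.0, 2.112]
contact_force: [0.0, -0.4, 1.0]
opening: 0.0236
grip_force: 20.0
```

Request:
step_arm(steps=[{"x": 0, "y": 0, "z": -0.05, "rx": 0, "ry": 0, "rz": 0, "claw": -1}, {"x": 0, "y": 0, "z": -0.1, "rx": 0, "ry": 0, "rz": 0, "claw": -1}, {"x": 0, "y": 0, "z": -0.155, "rx": 0, "ry": 0, "rz": 0, "claw": -1}, {"x": 0, "y": 0, "z": -0.21, "rx": 0, "ry": 0, "rz": 0, "claw": -1}, {"x": 0, "y": 0, "z": -0.26, "rx": 0, "ry": 0, "rz": 0, "claw": -1}])

```text
time: 10.07
tool_pos: [0.5329, 0.2503, 0.1865]
tool_rot: [3.14, 0.0, 2.112]
contact_force: [0.0, 0.6, -1.2]
opening: 0.024
grip_force: 20.0
```

```bash
python3 - <<'E'
from h import *
print(robot.observe()['opening'],robot.observe()['grip_force'])
im,W=cloud('wrist'); T=pose(); L=(W-T[:3,3])@T[:3,:3]; np.savez('g3.npz',im=im,W=W,L=L)
b=im.astype(int); yel=(b[...,2]-b[...,0]>25)&(np.abs(L[...,1])<.03)&(np.abs(L[...,0])<.04)&(L[...,2]<.02)
print(yel.sum(),np.percentile(L[yel],[1,50,99],axis=0).round(4))
for s in (-1,1):
    k=(L[...,1]*s>.013)&(L[...,1]*s<.03)&(np.abs(L[...,0]-.009)<.003)&(L[...,2]<.02); print(s,k.sum(),'tipz',np.percentile(L[k][:,2],[50,95,99.5]).round(4))
    k=(L[...,1]*s>.0)&(L[...,1]*s<.03)&(np.abs(L[...,0])<.012)&(L[...,2]<-.03)&(L[...,2]>-.06); print('inner',np.percentile(L[k][:,1]*s,[.5,1,3]).round(4))
go(.588,-.053,.20,np.radians(120.9))
for m in nets.masks_of('wrist','saucer')[:1]: print(np.nanmedian(W[m['region']],0).round(3))
E
```

```text
0.024011445904951075 19.999609887599945
7074 [[-9.200e-03 -2.840e-02 -1.118e-01]
 [ 2.090e-02  1.000e-04 -9.880e-02]
 [ 3.380e-02  2.890e-02 -1.660e-02]]
-1 1295 tipz [-0.042  -0.0231 -0.0179]
inner [0.0004 0.0008 0.0017]
1 948 tipz [-0.0414 -0.0232 -0.0186]
inner [0.0001 0.0001 0.0015]
row [-0.3835 -0.1501 -0.0079] rot [0.0178 0.0042 0.0022] min rows 7.4
[0.537 0.262 0.01 ]
```

Request:
step_arm(steps=[{"x": -0.05, "y": -0.02, "z": -0.01, "rx": 0, "ry": 0, "rz": 0, "claw": -1}, {"x": -0.1, "y": -0.04, "z": -0.01, "rx": 0, "ry": 0, "rz": 0, "claw": -1}, {"x": -0.15, "y": -0.06, "z": -0.01, "rx": 0, "ry": 0, "rz": 0, "claw": -1}, {"x": -0.2, "y": -0.08, "z": -0.01, "rx": 0, "ry": 0, "rz": 0, "claw": -1}, {"x": -0.25, "y": -0.1, "z": -0.01, "rx": 0, "ry": 0, "rz": 0, "claw": -1}, {"x": -0.3, "y": -0.12, "z": -0.01, "rx": 0, "ry": 0, "rz": 0, "claw": -1}, {"x": -0.35, "y": -0.137, "z": -0.01, "rx": 0, "ry": 0, "rz": 0, "claw": -1}, {"x": -0.3835, "y": -0.15, "z": -0.01, "rx": 0, "ry": 0, "rz": 0, "claw": -1}, {"x": -0.3835, "y": -0.15, "z": 0.02, "rx": 0, "ry": 0, "rz": 0, "claw": -1}, {"x": -0.3835, "y": -0.15, "z": 0.05, "rx": 0, "ry": 0, "rz": 0, "claw": -1}, {"x": -0.3835, "y": -0.15, "z": 0.05, "rx": 0, "ry": 0, "rz": 0, "claw": -1}])

```text
time: 11.08
tool_pos: [0.5816, -0.0544, 0.1413]
tool_rot: [-3.135, -0.006, 2.11]
contact_force: [-1.9, -0.5, -0.5]
opening: 0.0237
grip_force: 20.0
```

```bash
python3 - <<'E'
from h import *
go(.588,-.053,.10,np.radians(120.9))
c=np.array([.5881,-.053,.125])
im,W=cloud('wrist'); T=pose(); L=(W-T[:3,3])@T[:3,:3]
k=(np.abs(W[...,2]-.1245)<.004)&(np.linalg.norm(W[...,:2]-c[:2],axis=-1)<.06)&(np.linalg.norm(W[...,:2]-c[:2],axis=-1)>.035)
P=W[k]; 
# outer circle fit by percentile edge
ang=np.arctan2(P[:,1]-c[1],P[:,0]-c[0]); r=np.hypot(P[:,0]-c[0],P[:,1]-c[1])
A=[];B=[]
for a in np.arange(-np.pi,np.pi,.1):
    m=(ang>a)&(ang<a+.1)
    if m.sum()>15: rr=np.percentile(r[m],98); A.append([np.cos(a+.05),np.sin(a+.05),1]); B.append(rr)
A=np.array(A); from scipy.optimize import least_squares
f=least_squares(lambda x:A@x-np.array(B),[0,0,.052],loss='soft_l1',f_scale=.001).x; print(len(B),'centre',c[:2]+f[:2],'R',f[2])
E
```

```text
row [-0.0031  0.0086  0.055 ] rot [-0.0083 -0.0079  0.    ] min rows 1.0
40 centre [ 0.58764013 -0.05272522] R 0.05107279753023215
```

Request:
step_arm(steps=[{"x": -0.002, "y": 0.006, "z": 0.0, "rx": 0, "ry": 0, "rz": 0, "claw": -1}, {"x": -0.002, "y": 0.006, "z": 0.0, "rx": 0, "ry": 0, "rz": 0, "claw": -1}, {"x": -0.002, "y": 0.006, "z": 0.0, "rx": 0, "ry": 0, "rz": 0, "claw": -1}])

```text
time: 11.38
tool_pos: [0.5903, -0.0528, 0.1476]
tool_rot: [3.14, 0.002, 2.113]
contact_force: [1.0, -0.1, 0.1]
opening: 0.0238
grip_force: 20.0
```

Request:
step_arm(steps=[{"x": 0.0015, "y": -0.0025, "z": 0.025, "rx": 0, "ry": 0, "rz": 0, "claw": -1}, {"x": 0.0015, "y": -0.0025, "z": 0.045, "rx": 0, "ry": 0, "rz": 0, "claw": -1}, {"x": 0.0015, "y": -0.0025, "z": 0.06, "rx": 0, "ry": 0, "rz": 0, "claw": -1}, {"x": 0.0015, "y": -0.0025, "z": 0.06, "rx": 0, "ry": 0, "rz": 0, "claw": -1}, {"x": 0.0015, "y": -0.0025, "z": 0.06, "rx": 0, "ry": 0, "rz": 0, "claw": -1}])

```text
time: 11.8
tool_pos: [0.5873, -0.0529, 0.1018]
tool_rot: [3.141, 0.0, 2.112]
contact_force: [-0.0, -0.9, 0.6]
opening: 0.0237
grip_force: 20.0
```

Request:
step_arm(steps=[{"x": 0, "y": 0, "z": 0, "rx": 0, "ry": 0, "rz": 0, "claw": -0.28}, {"x": 0, "y": 0, "z": 0, "rx": 0, "ry": 0, "rz": 0, "claw": -0.28}, {"x": 0, "y": 0, "z": 0, "rx": 0, "ry": 0, "rz": 0, "claw": -0.28}, {"x": 0, "y": 0, "z": 0, "rx": 0, "ry": 0, "rz": 0, "claw": -0.28}, {"x": 0, "y": 0, "z": -0.05, "rx": 0, "ry": 0, "rz": 0, "claw": -0.28}, {"x": 0, "y": 0, "z": -0.1, "rx": 0, "ry": 0, "rz": 0, "claw": -0.28}, {"x": 0, "y": 0, "z": -0.15, "rx": 0, "ry": 0, "rz": 0, "claw": -0.28}, {"x": 0, "y": 0, "z": -0.2, "rx": 0, "ry": 0, "rz": 0, "claw": -0.28}])

```text
time: 12.47
tool_pos: [0.5868, -0.0531, 0.2534]
tool_rot: [3.141, 0.0, 2.112]
contact_force: [2.3, -0.9, 0.3]
opening: 0.0332
grip_force: 0.0
```

Request:
step_arm(steps=[{"x": 0, "y": 0, "z": -0.04, "rx": 0, "ry": 0, "rz": 0, "claw": -0.28}, {"x": 0, "y": 0, "z": -0.04, "rx": 0, "ry": 0, "rz": 0, "claw": -0.28}, {"x": 0, "y": 0, "z": -0.04, "rx": 0, "ry": 0, "rz": 0, "claw": -0.28}])

```text
time: 12.72
tool_pos: [0.5878, -0.0533, 0.2835]
tool_rot: [3.138, 0.003, 2.112]
contact_force: [0.1, -0.1, -1.0]
opening: 0.033
grip_force: 0.0
```

```bash
python3 gr.py 1; python3 -c "
from h import *
go(.462,-.2567,.26,.897)"
```

```text
12.7167
0.92 [211.5, 108.8, 308.5, 215.0]
z 0.12456815816666295 c (0.5879287123680115, -0.053294938057661057) 0.05195121094584465
row [-0.1475 -0.2819  0.0265] rot [-4.0000e-03 -5.0000e-04  1.5464e+00] min rows 9.7
```

View pics/rect1.png

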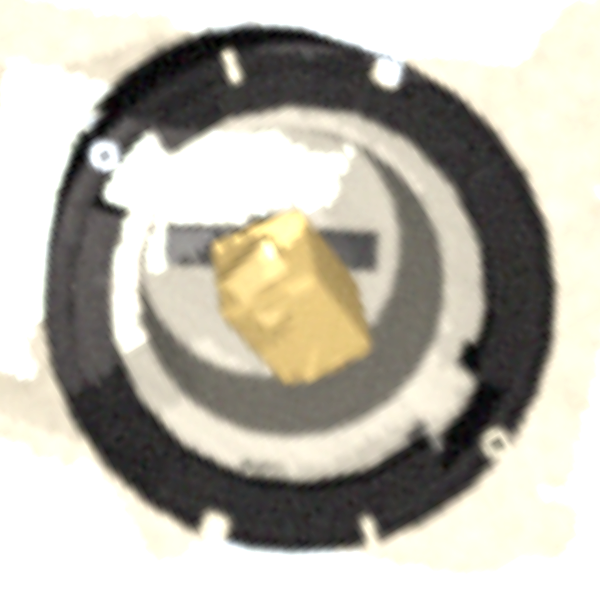

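Request:
step_arm(steps=[{"x": -0.1475, "y": -0.282, "z": 0.03, "rx": 0, "ry": 0, "rz": 1, "claw": -0.1}, {"x": -0.1475, "y": -0.282, "z": 0.03, "rx": 0, "ry": 0, "rz": 1, "claw": -0.1}, {"x": -0.1475, "y": -0.282, "z": 0.03, "rx": 0, "ry": 0, "rz": 1, "claw": -0.1}, {"x": -0.1475, "y": -0.282, "z": 0.03, "rx": 0, "ry": 0, "rz": 1, "claw": -0.1}, {"x": -0.1475, "y": -0.282, "z": 0.03, "rx": 0, "ry": 0, "rz": 1, "claw": -0.1}, {"x": -0.1475, "y": -0.282, "z": 0.03, "rx": 0, "ry": 0, "rz": 1, "claw": -0.1}, {"x": -0.1475, "y": -0.282, "z": 0.03, "rx": 0, "ry": 0, "rz": 1, "claw": -0.1}, {"x": -0.1475, "y": -0.282, "z": 0.03, "rx": 0, "ry": 0, "rz": 1, "claw": -0.1}])

```text
time: 13.53
tool_pos: [0.4611, -0.258, 0.257]
tool_rot: [-3.138, -0.001, 1.321]
contact_force: [-0.7, 0.1, 0.4]
opening: 0.041
grip_force: 0.0
```

Request:
step_arm(steps=[{"x": 0, "y": 0, "z": 0.12, "rx": 0, "ry": 0, "rz": 0.546, "claw": -0.1}, {"x": 0, "y": 0, "z": 0.12, "rx": 0, "ry": 0, "rz": 0.546, "claw": -0.1}, {"x": 0, "y": 0, "z": 0.12, "rx": 0, "ry": 0, "rz": 0.546, "claw": -0.1}, {"x": 0, "y": 0, "z": 0.12, "rx": 0, "ry": 0, "rz": 0.546, "claw": -0.1}, {"x": 0, "y": 0, "z": 0.12, "rx": 0, "ry": 0, "rz": 0.546, "claw": -0.1}, {"x": 0, "y": 0, "z": 0.12, "rx": 0, "ry": 0, "rz": 0.546, "claw": -0.1}, {"x": 0, "y": 0, "z": 0.12, "rx": 0, "ry": 0, "rz": 0.546, "claw": -0.1}])

```text
time: 14.12
tool_pos: [0.4632, -0.2564, 0.1689]
tool_rot: [3.141, -0.0, 0.901]
contact_force: [-0.1, -0.0, 0.3]
opening: 0.0414
grip_force: 0.0
```

```bash
python3 - <<'E'
exec(open('lid.py').read().replace('go(','#go('))
go(.462,-.2567,.012,.897)
f=np.load('gr1.npz'); b=f['im'].astype(int); W=f['W']
y=(b[...,2]-b[...,0]>35)&(np.hypot(W[...,0]-.588,W[...,1]+.053)<.032); print('sugar',np.percentile(W[y],[1,50,99,100],axis=0).round(3))
E
```

```text
0.67 [344.4, 243.3, 364.5, 249.7] [143.  74.  30.]
0.018 92 z 0.0224 rect [ 491.1 -382.1] [ 4.7 24.3] 47.1 circ ((490.8267822265625, -382.33831787109375), 12.216240882873535)
0.61 [212.5, 125.1, 307.6, 218.3] [71. 75. 77.]
0.018 4842 z 0.0241 rect [ 462.4 -256.6] [90.4 91. ] 77.4 circ ((462.16375732421875, -257.1458740234375), 46.11292266845703)
0.05 1537 z 0.0594 rect [ 462.8 -256.5] [63.1 19.5] 51.0 circ ((462.1914978027344, -256.13983154296875), 32.471858978271484)
[{'pixel': [167.2, 257.3], 'conf': 0.7}]
row [-0.0008 -0.0013  0.2096] rot [ 0.0012 -0.      0.0026] min rows 3.8
sugar [[ 0.557 -0.077  0.079]
 [ 0.583 -0.039  0.401]
 [ 0.605 -0.022  0.403]
 [ 0.609 -0.021  0.404]]
```

Request:
step_arm(steps=[{"x": -0.001, "y": -0.001, "z": 0.05, "rx": 0, "ry": 0, "rz": 0, "claw": -0.1}, {"x": -0.001, "y": -0.001, "z": 0.1, "rx": 0, "ry": 0, "rz": 0, "claw": -0.1}, {"x": -0.001, "y": -0.001, "z": 0.15, "rx": 0, "ry": 0, "rz": 0, "claw": -0.1}, {"x": -0.001, "y": -0.001, "z": 0.185, "rx": 0, "ry": 0, "rz": 0, "claw": -0.1}, {"x": -0.001, "y": -0.001, "z": 0.2, "rx": 0, "ry": 0, "rz": 0, "claw": -0.1}, {"x": -0.001, "y": -0.001, "z": 0.2, "rx": 0, "ry": 0, "rz": 0, "claw": -0.1}, {"x": -0.001, "y": -0.001, "z": 0.2, "rx": 0, "ry": 0, "rz": 0, "claw": -0.1}])

```text
time: 14.85
tool_pos: [0.4618, -0.2571, 0.0188]
tool_rot: [-3.141, 0.0, 0.898]
contact_force: [0.2, -0.6, 0.0]
opening: 0.0413
grip_force: 0.0
```

```bash
python3 - <<'E'
from h import *
f=np.load('gr1.npz'); b=f['im'].astype(int); W=f['W']
y=(b[...,2]-b[...,0]>35)&(np.hypot(W[...,0]-.588,W[...,1]+.053)<.034)&(W[...,2]<.2); print('sugar',y.sum(),np.percentile(W[y],[1,50,99,100],axis=0).round(3))
E
```

```text
sugar 678 [[ 0.575 -0.079  0.065]
 [ 0.59  -0.059  0.09 ]
 [ 0.607 -0.044  0.099]
 [ 0.608 -0.042  0.1  ]]
```

Request:
step_arm(steps=[{"x": 0, "y": 0, "z": 0.007, "rx": 0, "ry": 0, "rz": 0, "claw": -0.1}, {"x": 0, "y": 0, "z": 0.007, "rx": 0, "ry": 0, "rz": 0, "claw": -0.1}, {"x": 0, "y": 0, "z": 0.007, "rx": 0, "ry": 0, "rz": 0, "claw": -1}, {"x": 0, "y": 0, "z": 0.007, "rx": 0, "ry": 0, "rz": 0, "claw": -1}, {"x": 0, "y": 0, "z": 0.007, "rx": 0, "ry": 0, "rz": 0, "claw": -1}, {"x": 0, "y": 0, "z": 0.007, "rx": 0, "ry": 0, "rz": 0, "claw": -1}, {"x": 0, "y": 0, "z": 0.007, "rx": 0, "ry": 0, "rz": 0, "claw": -1}, {"x": 0, "y": 0, "z": 0.007, "rx": 0, "ry": 0, "rz": 0, "claw": -1}], squeeze=50)

```text
time: 15.52
tool_pos: [0.4618, -0.2571, 0.014]
tool_rot: [3.141, 0.0, 0.898]
contact_force: [-1.8, 1.0, 4.2]
opening: 0.0199
grip_force: 50.0
```

Request:
step_arm(steps=[{"x": 0, "y": 0, "z": -0.02, "rx": 0, "ry": 0, "rz": 0, "claw": -1}, {"x": 0, "y": 0, "z": -0.06, "rx": 0, "ry": 0, "rz": 0, "claw": -1}, {"x": 0, "y": 0, "z": -0.11, "rx": 0, "ry": 0, "rz": -0.1, "claw": -1}, {"x": 0, "y": 0, "z": -0.16, "rx": 0, "ry": 0, "rz": -0.25, "claw": -1}, {"x": 0, "y": 0, "z": -0.21, "rx": 0, "ry": 0, "rz": -0.4, "claw": -1}, {"x": 0, "y": 0, "z": -0.25, "rx": 0, "ry": 0, "rz": -0.55, "claw": -1}, {"x": 0, "y": 0, "z": -0.25, "rx": 0, "ry": 0, "rz": -0.7, "claw": -1}, {"x": 0, "y": 0, "z": -0.25, "rx": 0, "ry": 0, "rz": -0.85, "claw": -1}, {"x": 0, "y": 0, "z": -0.25, "rx": 0, "ry": 0, "rz": -1, "claw": -1}, {"x": 0, "y": 0, "z": -0.25, "rx": 0, "ry": 0, "rz": -1, "claw": -1}])

```text
time: 16.35
tool_pos: [0.4614, -0.2568, 0.2008]
tool_rot: [-3.141, -0.0, 1.687]
contact_force: [0.9, -0.1, -2.0]
opening: 0.0194
grip_force: 50.0
```

```bash
python3 -c "
from h import *
go(.588,-.053,.20,np.radians(143.75))"
```

```text
row [0.2504 0.1991 0.001 ] rot [-4.0000e-04 -6.0000e-04 -1.0465e+00] min rows 6.6
```

Request:
step_arm(steps=[{"x": 0.03, "y": 0.025, "z": 0, "rx": 0, "ry": 0, "rz": -0.14, "claw": -1}, {"x": 0.065, "y": 0.052, "z": 0, "rx": 0, "ry": 0, "rz": -0.28, "claw": -1}, {"x": 0.1, "y": 0.08, "z": 0, "rx": 0, "ry": 0, "rz": -0.42, "claw": -1}, {"x": 0.135, "y": 0.107, "z": 0, "rx": 0, "ry": 0, "rz": -0.56, "claw": -1}, {"x": 0.17, "y": 0.135, "z": 0, "rx": 0, "ry": 0, "rz": -0.7, "claw": -1}, {"x": 0.2, "y": 0.16, "z": 0, "rx": 0, "ry": 0, "rz": -0.84, "claw": -1}, {"x": 0.23, "y": 0.183, "z": 0, "rx": 0, "ry": 0, "rz": -0.95, "claw": -1}, {"x": 0.25, "y": 0.199, "z": 0, "rx": 0, "ry": 0, "rz": -1, "claw": -1}, {"x": 0.25, "y": 0.199, "z": 0, "rx": 0, "ry": 0, "rz": -1, "claw": -1}, {"x": 0.25, "y": 0.199, "z": 0, "rx": 0, "ry": 0, "rz": -1, "claw": -1}, {"x": 0.25, "y": 0.199, "z": 0, "rx": 0, "ry": 0, "rz": -1, "claw": -1}])

```text
time: 17.27
tool_pos: [0.5885, -0.0545, 0.2005]
tool_rot: [-3.141, -0.001, 2.466]
contact_force: [-0.5, 0.1, -1.5]
opening: 0.0197
grip_force: 50.0
```

```bash
python3 - <<'E'
from h import *
im,W=cloud('wrist'); T=pose(); L=(W-T[:3,3])@T[:3,:3]; np.savez('inhand.npz',im=im,L=L)
# flange top at tool z = .014-.0245
b=im.astype(int)
k=(np.abs(L[...,2]+.0105)<.003)&(np.hypot(L[...,0],L[...,1])<.055)
P=L[k]; ang=np.arctan2(P[:,1],P[:,0]); r=np.hypot(P[:,0],P[:,1]); A=[];B=[]
for a in np.arange(-np.pi,np.pi,.08):
    m=(ang>a)&(ang<a+.08)
    if m.sum()>8: A.append([np.cos(a+.04),np.sin(a+.04)]); B.append(np.percentile(r[m],98))
A=np.array(A);B=np.array(B); g=B>.04; print(g.sum(),'flange z',np.median(P[:,2]))
from scipy.optimize import least_squares
print(least_squares(lambda x:A[g]@x-(B[g]-.046),[0,0],loss='soft_l1',f_scale=.0005).x)
go(.588,-.053,.15,np.radians(143.75))
E
```

```text
45 flange z -0.009830623462565078
[-0.00315364  0.00146846]
row [0.002  0.0016 0.0676] rot [-0.001  -0.0007 -0.0556] min rows 1.2
```

```bash
python3 - <<'E'
from h import *
f=np.load('inhand.npz'); L=f['L']; im=f['im']
from scipy.optimize import least_squares
k=(np.abs(L[...,2]+.0105)<.004)&(np.hypot(L[...,0],L[...,1])<.055)
m=k.astype(np.uint8)
P=L[k]; ang=np.arctan2(P[:,1],P[:,0]); r=np.hypot(P[:,0],P[:,1]); E=[]
for a in np.arange(-np.pi,np.pi,.08):
    q=(ang>a)&(ang<a+.08)
    if q.sum()>8: rr=np.percentile(r[q],98); E.append([rr*np.cos(a+.04),rr*np.sin(a+.04)]); 
E=np.array(E); E=E[np.hypot(*E.T)>.038]
print(np.degrees(np.arctan2(E[:,1],E[:,0])).round()[[0,-1]], len(E))
print((E*1000).round().astype(int).tolist())
print(least_squares(lambda x:np.hypot(E[:,0]-x[0],E[:,1]-x[1])-x[2],[0,0,.046],loss='soft_l1',f_scale=.0005).x)
b=(np.abs(L[...,2]+.0455)<.004)&(np.abs(L[...,1])<.0095)&(np.abs(L[...,0])<.045); Q=L[b]
print('bar',b.sum(),np.percentile(Q,[.5,2,50,98,99.5],axis=0).round(4))
cv2.imwrite('pics/inhand.png',cv2.resize(im[100:384,120:392],None,fx=2,fy=2))
E
```

```text
[-100.  102.] 45
[[-8, -44], [-4, -43], [0, -44], [3, -44], [6, -43], [10, -42], [13, -41], [16, -40], [19, -38], [22, -37], [25, -35], [28, -32], [30, -30], [33, -28], [35, -25], [37, -22], [39, -19], [40, -16], [41, -13], [43, -10], [43, -6], [43, -3], [44, 1], [43, 4], [43, 8], [43, 11], [42, 15], [40, 18], [39, 21], [37, 24], [35, 27], [33, 30], [31, 33], [28, 35], [25, 38], [22, 40], [19, 42], [16, 43], [12, 45], [9, 45], [5, 46], [2, 47], [-2, 47], [-6, 47], [-10, 46]]
[-0.00170314  0.00161372  0.04523128]
bar 3686 [[-0.0319 -0.0085 -0.0471]
 [-0.0308 -0.0081 -0.0465]
 [ 0.0096  0.0006 -0.0452]
 [ 0.0297  0.0091 -0.0424]
 [ 0.0302  0.0094 -0.0419]]
```

View pics/inhand.png

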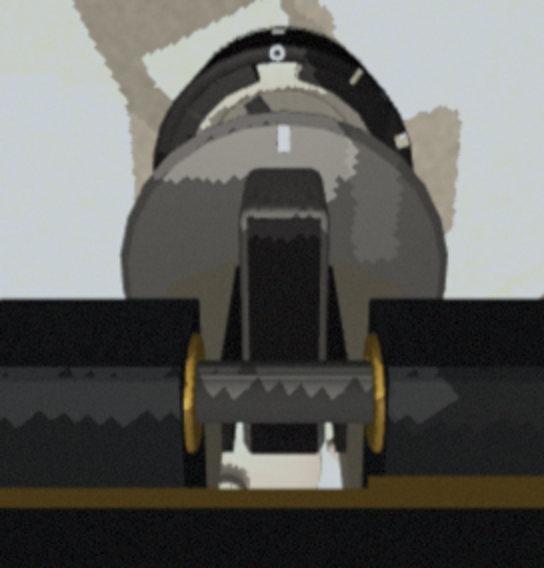

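Request:
step_arm(steps=[{"x": 0.0027, "y": -0.001, "z": 0.02, "rx": 0, "ry": 0, "rz": -0.055, "claw": -1}, {"x": 0.0027, "y": -0.001, "z": 0.04, "rx": 0, "ry": 0, "rz": -0.055, "claw": -1}, {"x": 0.0027, "y": -0.001, "z": 0.055, "rx": 0, "ry": 0, "rz": -0.055, "claw": -1}, {"x": 0.0027, "y": -0.001, "z": 0.067, "rx": 0, "ry": 0, "rz": -0.055, "claw": -1}, {"x": 0.0027, "y": -0.001, "z": 0.067, "rx": 0, "ry": 0, "rz": -0.055, "claw": -1}, {"x": 0.0027, "y": -0.001, "z": 0.067, "rx": 0, "ry": 0, "rz": -0.055, "claw": -1}])

```text
time: 17.82
tool_pos: [0.5867, -0.054, 0.1508]
tool_rot: [-3.141, -0.0, 2.51]
contact_force: [0.2, -0.6, -1.3]
opening: 0.0192
grip_force: 50.0
```

```bash
python3 - <<'E'
from h import *
from scipy.optimize import least_squares
s=robot.observe(); print(s['tool_pos'],s['tool_rot'],s['qpos'].round(3) if hasattr(s['qpos'],'round') else s['qpos'])
im,W=cloud('wrist'); T=pose(); L=(W-T[:3,3])@T[:3,:3]
# grinder rim edge vs flange edge, both seen now
def fit(zc,rmax,rmin,tol):
    k=(np.abs(L[...,2]-zc)<tol)&(np.hypot(L[...,0],L[...,1])<rmax); P=L[k]; ang=np.arctan2(P[:,1],P[:,0]); r=np.hypot(P[:,0],P[:,1]); E=[]
    for a in np.arange(-np.pi,np.pi,.08):
        q=(ang>a)&(ang<a+.08)
        if q.sum()>6: rr=np.percentile(r[q],98); E.append([rr*np.cos(a+.04),rr*np.sin(a+.04)])
    E=np.array(E); E=E[np.hypot(*E.T)>rmin]
    return len(E),least_squares(lambda x:np.hypot(E[:,0]-x[0],E[:,1]-x[1])-x[2],[0,0,.046],loss='soft_l1',f_scale=.0005).x.round(4)
print('flange',fit(-.0100,.055,.038,.004)); print('rim',fit(T[2,3]-.125,.06,.046,.004))
cv2.imwrite('pics/pre.png',cv2.convertScaleAbs(cv2.resize(im[100:300,160:360],None,fx=3,fy=3,interpolation=cv2.INTER_CUBIC),alpha=1.7))
go(.5864,-.0539,.14,np.radians(143.75))
E
```

```text
[ 0.58670477 -0.05401271  0.15075972] [-3.14122113e+00 -4.09008430e-04  2.50975736e+00] [-0.222  0.501  1.416 -0.     1.225 -1.161]
flange (45, array([-0.0015,  0.0009,  0.0452]))
rim (37, array([-0.0002,  0.0011,  0.0515]))
row [ 0.0009 -0.0006  0.0152] rot [0.0002 0.0011 0.0016] min rows 0.3
```

View pics/pre.png

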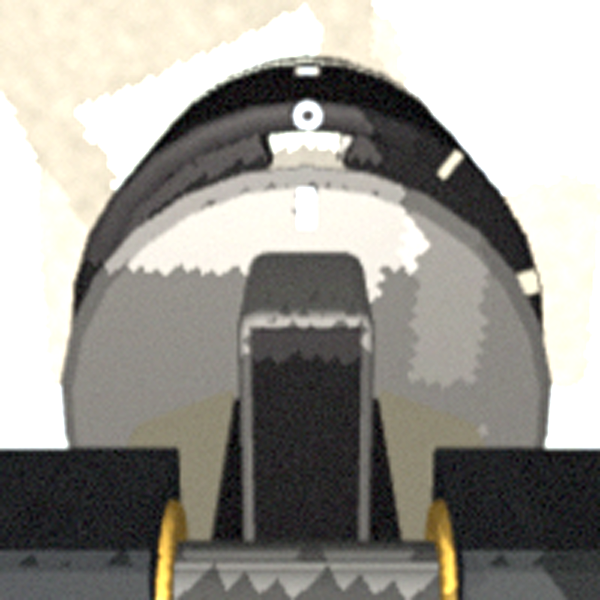

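Request:
step_arm(steps=[{"x": 0.001, "y": 0, "z": 0.01, "rx": 0, "ry": 0, "rz": 0, "claw": -1}, {"x": 0.001, "y": 0, "z": 0.018, "rx": 0, "ry": 0, "rz": 0, "claw": -1}, {"x": 0.001, "y": 0, "z": 0.024, "rx": 0, "ry": 0, "rz": 0, "claw": -1}, {"x": 0.001, "y": 0, "z": 0.024, "rx": 0, "ry": 0, "rz": 0, "claw": -1}])

```text
time: 18.2
tool_pos: [0.5856, -0.0527, 0.1315]
tool_rot: [-3.141, -0.002, 2.511]
contact_force: [-0.4, 0.1, -1.5]
opening: 0.0194
grip_force: 50.0
```

Request:
step_arm(steps=[{"x": 0, "y": 0, "z": 0.005, "rx": 0, "ry": 0, "rz": 0, "claw": -1}, {"x": 0, "y": 0, "z": 0.01, "rx": 0, "ry": 0, "rz": 0, "claw": -1}, {"x": 0, "y": 0, "z": 0.01, "rx": 0, "ry": 0, "rz": 0, "claw": -1}])

```text
time: 18.45
tool_pos: [0.586, -0.0528, 0.1244]
tool_rot: [-3.141, -0.001, 2.511]
contact_force: [0.1, 0.9, -2.9]
opening: 0.0193
grip_force: 50.0
```

Request:
step_arm(steps=[{"x": 0, "y": 0, "z": 0.0012, "rx": 0, "ry": 0, "rz": 0, "claw": -1}, {"x": 0, "y": 0, "z": 0.0012, "rx": 0, "ry": 0, "rz": 0.07, "claw": -1}, {"x": 0, "y": 0, "z": 0.0012, "rx": 0, "ry": 0, "rz": 0.15, "claw": -1}, {"x": 0, "y": 0, "z": 0.0012, "rx": 0, "ry": 0, "rz": 0.22, "claw": -1}, {"x": 0, "y": 0, "z": 0.0012, "rx": 0, "ry": 0, "rz": 0.22, "claw": -1}], squeeze=55)

```text
time: 18.87
tool_pos: [0.5862, -0.0531, 0.1244]
tool_rot: [-3.141, 0.0, 2.337]
contact_force: [-1.3, -0.8, -2.0]
opening: 0.0198
grip_force: 55.0
```

```bash
python3 -c "
from h import *
s=robot.observe(); print(s['torque'],s['contact_force'])"
```

```text
[-0.18801822  0.06286248  0.16929277] [-1.31221147 -0.83891534 -2.00568607]
```

Request:
step_arm(steps=[{"x": 0, "y": 0, "z": 0, "rx": 0, "ry": 0, "rz": 0.08, "claw": -1}, {"x": 0, "y": 0, "z": 0, "rx": 0, "ry": 0, "rz": 0.16, "claw": -1}, {"x": 0, "y": 0, "z": 0, "rx": 0, "ry": 0, "rz": 0.24, "claw": -1}, {"x": 0, "y": 0, "z": 0, "rx": 0, "ry": 0, "rz": 0.32, "claw": -1}, {"x": 0, "y": 0, "z": 0, "rx": 0, "ry": 0, "rz": 0.4, "claw": -1}, {"x": 0, "y": 0, "z": 0, "rx": 0, "ry": 0, "rz": 0.48, "claw": -1}, {"x": 0, "y": 0, "z": 0, "rx": 0, "ry": 0, "rz": 0.55, "claw": -1}, {"x": 0, "y": 0, "z": 0, "rx": 0, "ry": 0, "rz": 0.6, "claw": -1}, {"x": 0, "y": 0, "z": 0, "rx": 0, "ry": 0, "rz": 0.6, "claw": -1}, {"x": 0, "y": 0, "z": 0, "rx": 0, "ry": 0, "rz": 0.6, "claw": -1}, {"x": 0, "y": 0, "z": 0, "rx": 0, "ry": 0, "rz": 0.6, "claw": -1}])

```text
time: 19.78
tool_pos: [0.5863, -0.053, 0.1244]
tool_rot: [-3.141, 0.0, 1.87]
contact_force: [-1.2, -1.7, -2.2]
opening: 0.0193
grip_force: 55.0
```

```bash
python3 - <<'E'
from h import *
s=robot.observe(); print(s['torque'],s['contact_force'])
im,W=cloud('wrist')
cv2.imwrite('pics/fin.png',cv2.convertScaleAbs(cv2.resize(im[90:300,150:360],None,fx=2.8,fy=2.8,interpolation=cv2.INTER_CUBIC),alpha=1.7))
E
```

```text
[-0.26296159  0.02470353  0.22485985] [-1.16048073 -1.67241232 -2.22043949]
```

View pics/fin.png

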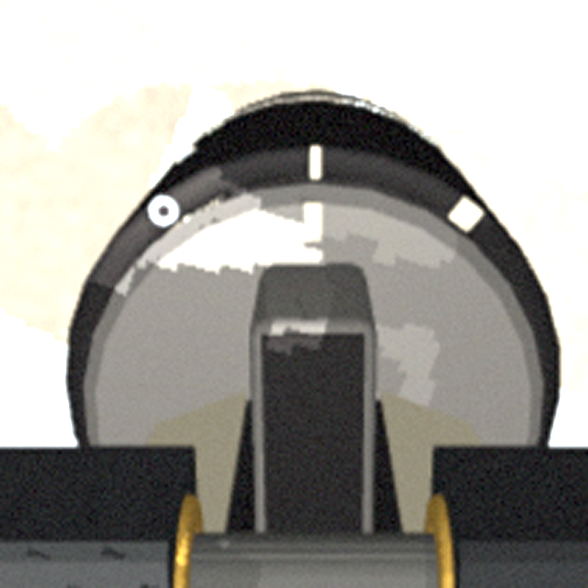

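```bash
python3 -c "
from h import *
print(robot.hand_in())"
```

```text
the job is handed in; nothing more can be done
None
```

I put the rock sugar in the bowl, set the grey lid in the notches and turned it clockwise about 0.64 rad to the pulse mark. I handed the job in at about 20 s with the lid still gripped and held there.

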